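# Dock the hand-blender battery

### The job

Put the cordless blender's battery pack on its charging dock: with the stepped-down nose leading, lay its foot on the lower end of the sloping shoe and, keeping hold of it, slide it up under the rail lips until it is fully home against the end stop and the sprung detent has clicked into its groove. Then let go, so that the detent alone holds it, and leave the timer, the shaker and the spice jar standing where they are.

Things in the scene. Friction and masses are not known exactly. Their poses are not given: they have to be found in the camera images.
- pack: Black loose battery pack, 80x62x55 mm, about 0.35 kg, upright beside the dock. Origin: centre of its underside; x to the nose, y left, z up. Foot: plate 80 long, 62 wide, 8 high, 22 mm wide cross groove below at x = +20 mm. Body over it 50 mm wide (y), flat sides, 30 mm high over the full length, 54 mm high for x = -40..+20; so the nose (+x, brass contacts) is a low step.
- pack_grip (a point): Good grasp centre on the pack's 50 mm wide body, 40 mm above the pack's origin (pack's axes). To pass over the dock's lips the fingertips must stay 19 mm or more above the pack's underside.
- shoe: Sloping shoe of the dock. Origin: the deck point where the pack's origin lies when home; x up the slope (25 degrees above level), y left, z square to the deck. Deck at z = 0, x = -125..+51 mm, 92 wide. From x = -33 mm steel lips overhang the flanges: underside z = 10 (14 at entry), top 15 (18 at entry), 55 mm between them; side walls 66 mm apart. Stop face x = +41.5, 24 high.
- shoe_entry (a point): Point of the deck 85 mm down the slope from the shoe's origin (shoe's axes), where the pack's origin lies when the pack is laid on the open lower deck, nose before the side walls: these flare to 82 mm apart at x = -57 mm of the shoe. The deck is slick: a pack let go before the detent holds slides back down.
- dock: The charging dock, fixed to the table: wedge-shaped grey housing on a black base 172 x 104 mm, low at its -x side (deck 20 mm high) and high at its +x side (deck 94 mm high). Origin: centre of its underside; x level, in the direction in which the shoe climbs, z up.
- detent (a joint): Travel in m of the detent, a sprung dark steel cam 24 mm wide in the deck, at x = +20 mm in the shoe's frame, standing 4 mm out of the deck. 0: fully up (empty, or clicked into the pack's groove); about 0.002 to 0.004 while the pack's foot presses it down. It takes some 6 to 15 N along the slope to ride over it.
- timer: Bystander: round white wind-up kitchen timer, 62 mm across, 44 mm high, origin under its centre.
- shaker: Bystander: aluminium dredge shaker with a side handle, 66 x 90 mm, 106 mm high, origin under its centre.
- jar: Bystander: spice jar with a green cap, 42 x 42 mm, 99 mm high, origin under its centre.
- pack_nose (a point): Middle of the pack's nose face, 40 mm ahead of the pack's origin and 19 mm above its underside.

How it is judged:
By the outcome, as a careful person would: the job done as asked, in the order asked, and still so for the second after the job is handed in, with the robot touching nothing.
It also fails if it takes over 48 s, if anything falls off the work surface, if the arm or the gripper's body presses on something with over 40 N, if the wrist force passes 120 N, or if a joint passes its speed limit or range.

### The arm

A 7-joint arm with a two-finger parallel gripper is mounted at the origin on a cart in front of the work surface, level with it; the furniture and walls round the work are solid. World frame = base frame: x ahead of the robot, y to its left, z up, the work surface at z = 0. Lengths are in m, angles in rad, forces in N, time in s.
With the tool pointing down it reaches from about 0.425 to 0.8 m from the base axis. Payload 8.3 kg.
Tool frame: the origin (TCP) lies midway between the tips of the shut fingers; the grasp point (between the pads) lies manip.grasp_offset behind it (manip.grasp_offset is the distance from the TCP to the grasp point, in m); z points along the fingers, y is the direction in which the jaws open and shut (so a half turn about z gives the same grasp; the last joint's range is limited). The gripper opens to 85 mm and grips with 20 to 120 N. Pads are 22 mm wide; open, the fingers measure 114 mm over their backs; the gripper's body (76 mm by 85 mm) begins 54 mm behind the grasp point. The pads swing forward as they close: fully open they stand 13 mm farther back than shut.
Start: joints at [-1.397, 0.383, 0.016, 1.37, -0.006, 1.388, -0.046], TCP at [0.147, 0.608, 0.198] pointing down, gripper open.
Joint ranges: [-2.95, 2.95], [-0.25, 2.06], [-1.52, 1.56], [0.18, 2.33], [-1.44, 4.58], [0.02, 2.06], [-3.01, 3.01]. Speed limits (rad/s): [2.39, 2.39, 3.01, 3.01, 3.14, 3.14, 3.14].

### API

Orientations are given as a unit quaternion [w, x, y, z].
In Python, from rig import manip gives the robot as it stands. The module is installed in compiled form; this text tells all that it offers.
- The arm moves only by the tool drive_tool, never from a script. Its argument "increments" is one flat list of numbers, 6 for each row, row after row: the shift along the tool's x, y, z in cm, then the turn, a rotation vector about the tool's x, y, z in rad. In form: [x, y, z, wx, wy, wz, x, y, z, wx, wy, wz, ...]. A call has 1 to 20 rows; each row shifts and turns the commanded pose from where the row before left it, along the tool's axes as they then stand; what a row does not reach is not made up. A row lasts 1/10 s, in which the tool goes at most 50 mm and 8.59 degrees, less where a joint would pass 70% of its speed; a pose out of reach is approached as far as the arm can. A call with a gripper value outside its range is refused whole. "grip" is the closure, from 0 (fully open) to 1 (shut), set as the call begins (left out, the last holds). The fingers move at their own pace and stop on an object; "grip_force" is the grip in N (left out, the last holds). Time passes only in rows, so rows that do not move let the fingers close. It gives the time, the measured TCP pose, the force and the opening at its end, in the units of the state.
- manip.get_state(): the state, without advancing time (a new reading comes with each control period).
- manip.capture(name): name is "scene" or "top"; returns the picture (480x640x3 uint8, red, green, blue); there is no depth.
- manip.camera_params(name): a dict with "fx", "fy", "cx", "cy" (pixels), "pose" (4x4, takes a point from camera to world coordinates). Camera axes: x right, y down, z forward; pixel columns grow to the right and rows downward; lengths in m; the calibration is good to about 2 mm. A picture is of the moment at which its call begins. camera_params takes no time and is no camera call.
- manip.sign_off(): hands the job in, once; it reports no verdict.
Trained networks look in the newest picture that a camera, given by its name, has taken for a name from the list of things; names that differ only in an ending like _2 or _b are one class to them, and where a whole thing is asked for, a point or a joint stands for the part that bears it (a point fixed in the world has none). Each returns a list of dicts, best first, with "p" (0 to 1); they miss things now and then, are a little off and sometimes report something else, mostly with a low value. They report only what shows in the picture. A call takes as long as a camera call.
- manip.find_in(camera, target): "box" ([left, top, right, bottom] in pixels, round what is visible of it).
- manip.tip_of(camera, target): "pixel" ([column, row] in pixels: a listed point, or the origin of a listed thing).
The state is a dict: "clock": time; "qpos": joint angles; "qvel": joint speeds; "tau": joint torques, N m; "tcp_pos": TCP position; "eef_rot": TCP orientation; "contact_force": force on the tool from outside, world axes, zero at the start; "ft_torque": the same for the moment, N m; "grip_width": opening from 0.0 (shut) to 1.0 (fully open).
Only numpy, scipy, OpenCV 4.12 (cv2) and the standard library are available. Lean on these libraries where they do the work, as an engineer would, in place of code of your own. Each camera call takes 0.05 s, during which the arm holds its last target. There are 200 camera calls.

## Working session

There is one attempt and no reset: what is moved stays moved. The work goes in short steps, Python scripts to look and compute and a tool call to move; the robot and the scene stay as the last step left them, time stands still between calls to the robot, and variables do not carry over. Pictures are saved under pics/ and viewed, about 8 in all and at most 12, crops included, and the job is handed in when it is done.

Besides the shell and the picture viewer there is one more tool, called after "Emit:" by a JSON object that holds its "name" and its "arguments". drive_tool: Moves the arm, as the interface text tells. Its arguments: {"type":"object","properties":{"increments":{"type":"array","items":{"type":"number"}},"grip":{"type":"number"},"grip_force":{"type":"number"}},"required":["increments"]}

```bash
mkdir -p pics
python3 - <<'E'
from rig import manip
import cv2, numpy as np
np.set_printoptions(precision=4,suppress=True)
print(manip.get_state()); print(manip.grasp_offset)
for c in("scene","top"):
    im=manip.capture(c); cv2.imwrite(f"pics/{c}0.png",im[:,:,::-1])
    p=manip.camera_params(c); print(c,{k:np.round(v,4).tolist() for k,v in p.items()})
    for t in ("pack","dock","timer","shaker","jar"):
        print(t,"box",[(np.round(d["box"]).tolist(),round(d["p"],2)) for d in manip.find_in(c,t)[:2]])
    for t in("pack","pack_grip","pack_nose","shoe","shoe_entry","dock","timer","shaker","jar"):
        print(t,"tip",[(np.round(d["pixel"],1).tolist(),round(d["p"],2)) for d in manip.tip_of(c,t)[:2]])
print(manip.get_state()["clock"])
E
```

```text
{'clock': 0.0, 'qpos': array([-1.3969,  0.3843,  0.0164,  1.3712, -0.0063,  1.3882, -0.0465]), 'qvel': array([-0.0006, -0.0009,  0.0008, -0.0003, -0.0006, -0.0008,  0.0009]), 'tau': array([ -0.0003, -62.7612,   0.8441, -37.1828,   0.0165,   0.0142,
         0.    ]), 'tcp_pos': array([0.1465, 0.607 , 0.1965]), 'eef_rot': array([-0.0001,  0.1181,  0.993 , -0.001 ]), 'contact_force': array([ 0.176 , -0.2528, -0.4603]), 'ft_torque': array([0.0159, 0.017 , 0.0319]), 'grip_width': 1.0016019876287205}
0.0187
scene {'fx': 612.6421, 'fy': 612.6421, 'cx': 315.6463, 'cy': 245.788, 'pose': [[0.4362, -0.3603, 0.8246, -0.1471], [-0.8996, -0.1936, 0.3914, -0.3482], [0.0186, -0.9125, -0.4085, 0.4725], [0.0, 0.0, 0.0, 1.0]]}
pack box [([404.0, 284.0, 450.0, 336.0], 0.64)]
dock box [([165.0, 198.0, 259.0, 297.0], 0.86)]
timer box [([246.0, 320.0, 296.0, 364.0], 0.61)]
shaker box [([305.0, 214.0, 360.0, 284.0], 0.74), ([184.0, 195.0, 252.0, 254.0], 0.36)]
jar box [([286.0, 193.0, 311.0, 243.0], 0.65)]
pack tip [([426.3, 322.0], 0.92)]
pack_grip tip [([426.6, 295.6], 0.59)]
pack_nose tip [([424.8, 296.
[... 417 characters left out ...]
[([376.0, 210.0, 422.0, 262.0], 0.71)]
dock box [([171.0, 192.0, 250.0, 295.0], 0.67)]
timer box [([300.0, 310.0, 329.0, 342.0], 0.74), ([175.0, 196.0, 237.0, 260.0], 0.68)]
shaker box [([280.0, 176.0, 329.0, 222.0], 0.66), ([300.0, 312.0, 330.0, 344.0], 0.51)]
jar box [([227.0, 129.0, 261.0, 167.0], 0.92), ([376.0, 213.0, 423.0, 262.0], 0.25)]
pack tip [([398.9, 234.3], 0.83)]
pack_grip tip [([400.8, 229.6], 0.97), ([315.9, 330.3], 0.66)]
pack_nose tip [([390.6, 216.5], 0.73)]
shoe tip [([201.8, 227.4], 0.91), ([402.8, 230.3], 0.52)]
shoe_entry tip []
dock tip [([212.9, 247.3], 0.84)]
timer tip [([316.0, 326.0], 0.66)]
shaker tip [([304.2, 204.2], 0.65)]
jar tip [([245.4, 157.3], 0.78)]
1.5
```

Run:
```python
import cv2
a=cv2.imread("pics/top0.png")[115:355,150:450]; cv2.imwrite("pics/topc.png",cv2.resize(a,None,fx=2.5,fy=2.5,interpolation=cv2.INTER_CUBIC))
a=cv2.imread("pics/scene0.png")[170:380,150:460]; cv2.imwrite("pics/scenec.png",cv2.resize(a,None,fx=2.5,fy=2.5,interpolation=cv2.INTER_CUBIC))
```

```text
(no output)
```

View pics/topc.png

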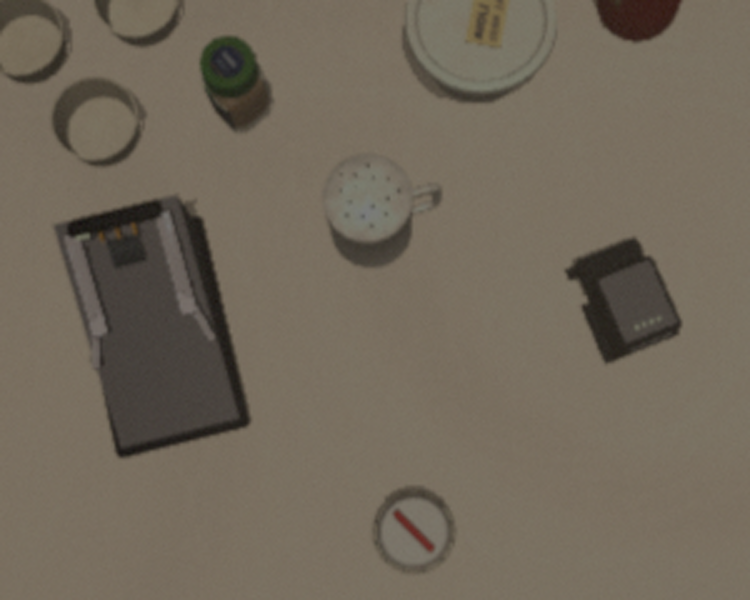

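View pics/scenec.png

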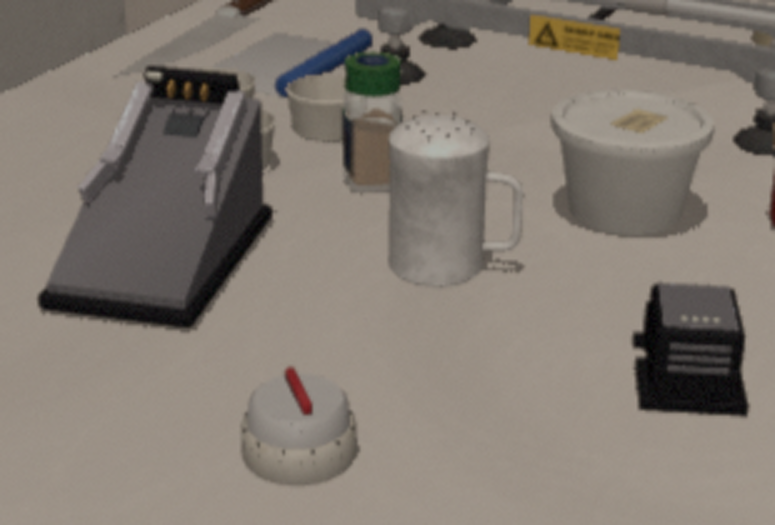

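```bash
cat > h.py <<'E'
import numpy as np, cv2
from scipy.spatial.transform import Rotation as R
from scipy.optimize import least_squares
from rig import manip
np.set_printoptions(precision=4,suppress=True)
OFF={"top":(150,115),"scene":(150,170)}
P={c:manip.camera_params(c) for c in OFF}
def proj(c,X):
    p=P[c]; T=np.linalg.inv(p["pose"]); q=np.atleast_2d(X)@T[:3,:3].T+T[:3,3]
    return np.c_[p["fx"]*q[:,0]/q[:,2]+p["cx"],p["fy"]*q[:,1]/q[:,2]+p["cy"]]
def packT(v): return R.from_euler("z",v[2]),np.array([v[0],v[1],0.])
def shoeT(v): return R.from_euler("ZY",[v[2],-np.radians(25)]),np.array([v[0],v[1],.0728])
def fit(Tf,pts,v0):
    def res(v):
        r,t=Tf(v); return np.concatenate([((proj(c,r.apply(np.array(X)/1000)+t)-(np.array(u)/2.5+OFF[c]))[0]) for c,X,u in pts])
    s=least_squares(res,v0,loss="soft_l1"); print(s.x,"yaw",np.degrees(s.x[2]),"\n",res(s.x).reshape(-1,2)); return s.x
def draw(im,c,Tf,v,segs,col):
    r,t=Tf(v)
    for s in segs:
        q=(proj(c,r.apply(np.array(s)/1000)+t)-OFF[c])*2.5
        cv2.polylines(im,[np.round(q*8).astype(int)],False,col,1,cv2.LINE_AA,3)
def box(x0,x1,y,z0,z1):
    f=lambda z:[[x0,-y,z],[x1,-y,z],[x1,y,z],[x0,y,z],[x0,-y,z]]
    return [f(z0),f(z1)]+[[[x,s*y,z0],[x,s*y,z1]] for x in(x0,x1) for s in(1,-1)]
PACK=box(-40,40,31,0,8)+box(-40,20,25,8,54)+box(20,40,25,8,30)
SHOE=[[[-125,-46,0],[51,-46,0],[51,46,0],[-125,46,0],[-125,-46,0]],[[-33,27.5,18],[41,27.5,15]],[[-33,-27.5,18],[41,-27.5,15]],[[41.5,-30,24],[41.5,30,24]],[[-57,41,0],[-33,33,0]],[[-57,-41,0],[-33,-33,0]],[[20,-12,0],[20,12,0]]]
E
cat > f.py <<'E'
from h import *
pk=fit(packT,[("top",[20,25,54],(597,290)),("top",[20,-25,54],(653,260)),("top",[-40,-25,54],(680,318)),("top",[-40,25,54],(622,346)),("top",[-40,31,0],(607,362)),
 ("scene",[20,25,54],(655,285)),("scene",[20,-25,54],(735,288)),("scene",[-40,-25,54],(742,340)),("scene",[-40,25,54],(663,338)),("scene",[-40,31,0],(640,408)),("scene",[-40,-31,0],(746,411))],[.45,-.15,.4])
sh=fit(shoeT,[("top",[-125,46,0],(120,447)),("top",[-125,-46,0],(242,415)),("top",[20,0,2],(127,248)),("scene",[20,0,2],(185,122)),("scene",[-125,46,0],(48,290)),("scene",[-125,-46,0],(185,303))],[.45,.2,.25])
np.save("fit.npy",[pk,sh])
ims=[]
for c in OFF:
    o=OFF[c]; a=cv2.imread(f"pics/{c}0.png")[o[1]:o[1]+240,o[0]:o[0]+310]
    a=cv2.resize(a,None,fx=2.5,fy=2.5,interpolation=cv2.INTER_CUBIC); a=cv2.convertScaleAbs(a,alpha=1.6)
    draw(a,c,packT,pk,PACK,(0,255,255)); draw(a,c,shoeT,sh,SHOE,(0,255,0))
    ims.append(a)
t,s=ims
out=np.zeros((590,800,3),np.uint8)
out[:290,:230]=t[190:480,40:270]; out[:160,230:380]=t[220:380,550:700]
out[:300,400:640]=s[50:350,30:270]; out[:160,640:775]=s[265:425,625:760]
cv2.imwrite("pics/ov.png",cv2.resize(out[:300],None,fx=1.0,fy=1.0))
out2=np.vstack([cv2.resize(out[:300,:400],(800,600))]);cv2.imwrite("pics/ovt.png",out2)
cv2.imwrite("pics/ovs.png",cv2.resize(out[:300,400:800],(800,600)))
E
python3 f.py
```

```text
[ 0.6338 -0.161   0.3621] yaw 20.744424675032544 
 [[-2.5311 -5.2112]
 [-0.3009 -2.8478]
 [ 1.7395  3.3076]
 [ 0.1121  1.9241]
 [-0.8602  0.9911]
 [-0.9733 -1.2157]
 [ 1.1415 -0.455 ]
 [ 2.7953 -1.217 ]
 [-1.9201 -2.5899]
 [-0.1094  2.1843]
 [ 1.366   3.7842]]
[0.6463 0.2063 0.2363] yaw 13.539592650402383 
 [[ 0.4206 -0.1378]
 [-0.9686  0.5964]
 [-0.1476  0.6601]
 [ 0.0812  0.8281]
 [ 0.024  -2.1929]
 [ 0.7359 -0.5136]]
```

View pics/ovt.png

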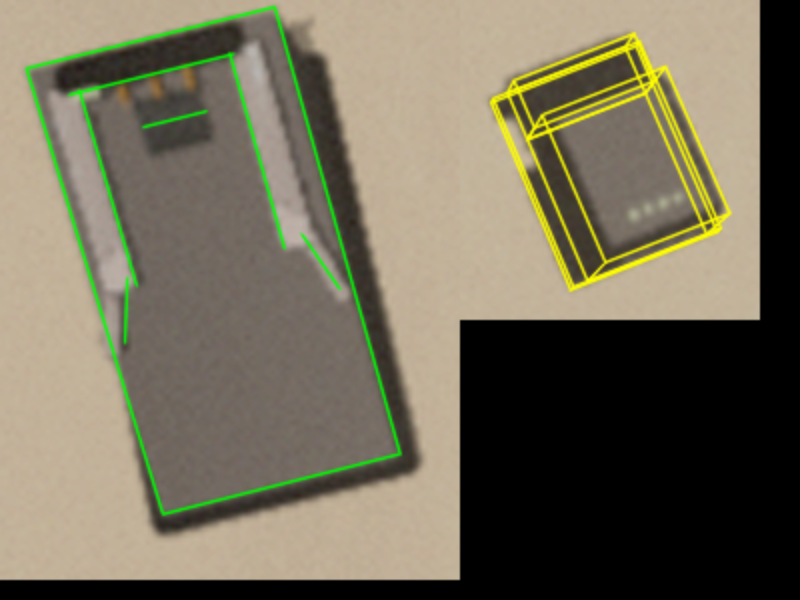

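View pics/ovs.png

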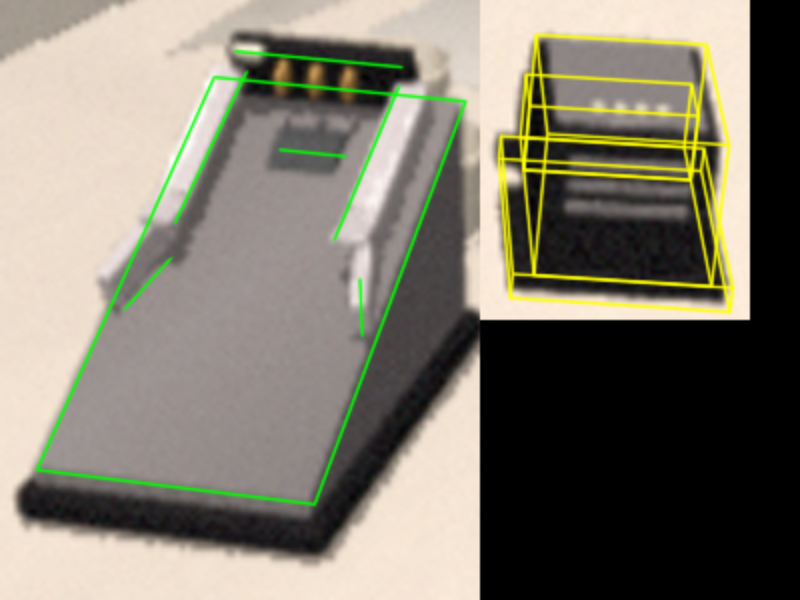

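```bash
cat > g.py <<'E'
from h import *
from scipy.optimize import minimize
pk,sh=np.load("fit.npy")
def prism(x0,x1,y,z0,z1): return np.array([[x,s*y,z] for x in(x0,x1) for s in(1,-1) for z in(z0,z1)],float)
PR=[prism(-40,9,31,0,8),prism(31,40,31,0,8),prism(-40,20,25,0,54),prism(9,40,25,8,30)]
W={"top":(360,195,80,85),"scene":(390,270,75,80)}
S=8
M={}
for c,(u,w,a,b) in W.items():
    im=cv2.imread(f"pics/{c}0.png"); g=im.max(2)[w:w+b,u:u+a].astype(float)
    bg=np.median(g); dark=np.clip((bg*.88-g)/(bg*.2),0,1); M[c]=dark
    print(c,bg,dark.sum())
def ren(c,v):
    u,w,a,b=W[c]; m=np.zeros((b*S,a*S),np.uint8); r,t=packT(v)
    for p in PR:
        q=(proj(c,r.apply(p/1000)+t)-(u,w)+.5)*S
        cv2.fillConvexPoly(m,cv2.convexHull(np.round(q*16).astype(int)),1,shift=4)
    return cv2.resize(m.astype(np.float32),(a,b),interpolation=cv2.INTER_AREA)
for cs in(["top"],["scene"],["top","scene"]):
    best=None
    for y0 in(.3,.38,.46):
        r=minimize(lambda v:sum(np.abs(ren(c,v)-M[c]).sum() for c in cs),[pk[0],pk[1],y0],method="Nelder-Mead",options=dict(initial_simplex=np.array([pk[0],pk[1],y0])+np.array([[0,0,0],[.006,0,0],[0,.006,0],[0,0,.1]]),xatol=1e-5,fatol=.05))
        if best is None or r.fun<best.fun: best=r
    print(cs,best.x,np.degrees(best.x[2]),best.fun)
np.save("fit.npy",[best.x,sh])
out=[]
for c,(u,w,a,b) in W.items():
    im=cv2.imread(f"pics/{c}0.png")[w:w+75,u:u+75]; im=cv2.convertScaleAbs(cv2.resize(im,None,fx=5.3,fy=5.3,interpolation=cv2.INTER_CUBIC),alpha=1.6)
    r,t=packT(best.x)
    for s in PACK: cv2.polylines(im,[np.round((proj(c,r.apply(np.array(s)/1000)+t)-(u,w)+.5)*5.3).astype(int)],False,(0,255,255),1)
    out.append(im)
cv2.imwrite("pics/pk.png",np.hstack(out))
E
python3 g.py
```

```text
top 121.0 1429.6363636363635
scene 155.0 2130.2516129032256
['top'] [ 0.6352 -0.1597  0.3657] 20.953390916429342 51.71526342975206
['scene'] [ 0.637  -0.158   0.3657] 20.951053582242128 87.79727822580642
['top', 'scene'] [ 0.6352 -0.1588  0.3666] 21.006222451429537 180.28378932284724
```

View pics/pk.png

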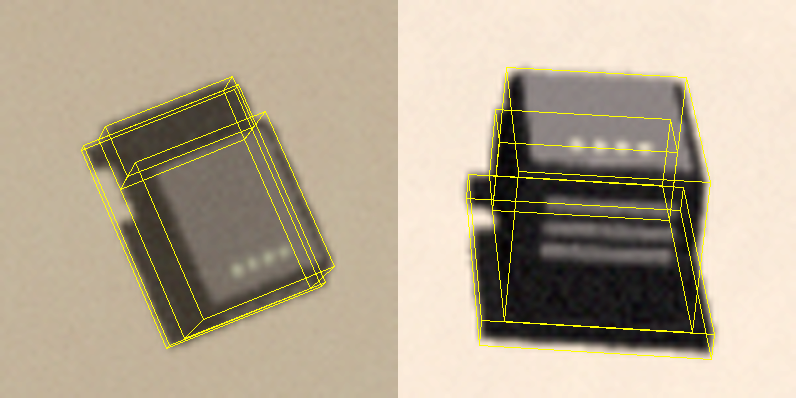

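Emit:
{"name": "drive_tool", "arguments": {"increments": [-3.55, -1.79, 0, 0, 0, 0, -3.55, -1.79, 0, 0, 0, 0, -3.55, -1.79, 0, 0, 0, 0, -3.55, -1.79, 0, 0, 0, 0, -3.55, -1.79, 0, 0, 0, 0, -3.55, -1.79, 0, 0, 0, 0, -3.55, -1.79, 0, 0, 0, 0, -3.55, -1.79, 0, 0, 0, 0, -3.55, -1.79, 0, 0, 0, 0, -3.55, -1.79, 0, 0, 0, 0, 0, 0, 0, 0, 0, -0.12, 0, 0, 0, 0, 0, -0.12, 0, 0, 0, 0, 0, -0.12, 0, 0, 0, 0, 0, -0.12, 0, 0, 0, 0, 0, -0.12], "grip": 0}}

```text
clock: 3.0
tcp_pos: [0.4497, 0.3502, 0.1976]
eef_rot: [-0.0, -0.183, 0.983, 0.0]
contact_force: [0.9, -0.2, 0.1]
grip_width: 1.002
```

```bash
cat > go.py <<'E'
from h import *
pk,sh=np.load("fit.npy")
FL=R.from_euler("x",np.pi)*R.from_euler("z",np.pi)  # tool axes in pack axes: x=-x,y=y,z=-z
GO=manip.grasp_offset
def st():
    s=manip.get_state(); q=s["eef_rot"]; return s,R.from_quat([q[1],q[2],q[3],q[0]]),s["tcp_pos"]
def target(frame,v,off,tip=.0215,dx=0):  # TCP for pack origin at off(mm) in frame
    r,t=frame(v); return r*FL, t+r.apply(np.array(off)/1000+[dx,0,tip])
def show(Rt,pt):
    s,Rc,p=st(); rv=(Rc.inv()*Rt).as_rotvec()
    print("t",round(s["clock"],2),"tcp",p,"F",s["contact_force"],"w",round(s["grip_width"],3),"q",s["qpos"])
    print("err world cm",(pt-p)*100,"| tool now",Rc.inv().apply(pt-p)*100,"| tool after",Rt.inv().apply(pt-p)*100,"| rot",rv)
E
python3 - <<'E'
from go import *
print(FL.as_matrix())
show(*target(packT,pk,[0,0,0]))
for n,t,s in(("shaker",(304.2,204.2),(332.4,276.3)),("jar",(245.4,157.3),(300.4,243.9)),("timer",(316,326),(266.7,350.5))):
    for c,u in(("top",t),("scene",s)):
        p=P[c]; d=p["pose"][:3,:3]@[(u[0]-p["cx"])/p["fx"],(u[1]-p["cy"])/p["fy"],1]; o=p["pose"][:3,3]; print(n,c,o-d*o[2]/d[2])
E
```

```text
[[-1. -0.  0.]
 [-0.  1. -0.]
 [ 0. -0. -1.]]
t 3.0 tcp [0.4497 0.3502 0.1976] F [ 0.8919 -0.1645  0.0508] w 1.002 q [-0.842   0.263   0.1536  1.5331 -0.0408  1.3487  1.2544]
err world cm [ 18.5534 -50.9007 -17.6137] | tool now [  1.0056 -54.1682  17.6111] | tool after [  0.926  -54.1687  17.6137] | rot [ 0.     -0.      0.0015]
shaker top [0.7012 0.0229 0.    ]
shaker scene [0.7057 0.0239 0.    ]
jar top [0.8001 0.14   0.    ]
jar scene [0.8006 0.1337 0.    ]
timer top [0.4622 0.0033 0.    ]
timer scene [0.4607 0.0109 0.    ]
```

Emit:
{"name": "drive_tool", "arguments": {"increments": [0.07, -3.87, 0, 0, 0, 0, 0.07, -3.87, 0, 0, 0, 0, 0.07, -3.87, 0, 0, 0, 0, 0.07, -3.87, 0, 0, 0, 0, 0.07, -3.87, 0, 0, 0, 0, 0.07, -3.87, 0, 0, 0, 0, 0.07, -3.87, 0, 0, 0, 0, 0.07, -3.87, 0, 0, 0, 0, 0.07, -3.87, 0, 0, 0, 0, 0.07, -3.87, 0, 0, 0, 0, 0.07, -3.87, 0, 0, 0, 0, 0.07, -3.87, 0, 0, 0, 0, 0.07, -3.87, 0, 0, 0, 0, 0.07, -3.87, 0, 0, 0, 0, 0, 0, 2.5, 0, 0, 0, 0, 0, 2.5, 0, 0, 0, 0, 0, 2.5, 0, 0, 0, 0, 0, 2.5, 0, 0, 0, 0, 0, 0, 0, 0, 0]}}

```text
clock: 4.9
tcp_pos: [0.6306, -0.1587, 0.0936]
eef_rot: [-0.003, -0.181, 0.984, 0.001]
contact_force: [-0.3, -0.1, -0.4]
grip_width: 0.998
```

Run:
```python
from go import *
show(*target(packT,pk,[0,0,0]))
```

```text
t 4.9 tcp [ 0.6306 -0.1587  0.0936] F [-0.3068 -0.1365 -0.4231] w 0.998 q [-0.1003  0.5324  0.4313  1.4436 -0.2272  1.222   2.2917]
err world cm [ 0.4686 -0.0053 -7.2065] | tool now [-0.4783 -0.198   7.2031] | tool after [-0.4356 -0.1729  7.2065] | rot [ 0.0037 -0.0058 -0.0032]
```

Emit:
{"name": "drive_tool", "arguments": {"increments": [-0.2, -0.08, 1.8, 0, 0, 0, -0.2, -0.08, 1.8, 0, 0, 0, 0, 0, 1.8, 0, 0, 0, 0, 0, 1.8, 0, 0, 0, 0, 0, 0, 0, 0, 0, 0, 0, 0, 0, 0, 0]}}

```text
clock: 5.5
tcp_pos: [0.6379, -0.1598, 0.0269]
eef_rot: [0.0, -0.181, 0.984, -0.0]
contact_force: [0.2, 0.1, 0.3]
grip_width: 0.999
```

Run:
```python
from go import *
show(*target(packT,pk,[0,0,0]))
```

```text
t 5.5 tcp [ 0.6379 -0.1598  0.0269] F [0.1794 0.1452 0.2861] w 0.999 q [-0.0868  0.6036  0.411   1.4935 -0.2576  1.0973  2.3112]
err world cm [-0.2681  0.1077 -0.5427] | tool now [0.2127 0.1963 0.5424] | tool after [0.2117 0.1967 0.5427] | rot [-0.0005  0.0007 -0.0033]
```

Emit:
{"name": "drive_tool", "arguments": {"increments": [0.2, 0.2, 0.5, 0, 0, 0, 0, 0, 0, 0, 0, 0, 0, 0, 0, 0, 0, 0, 0, 0, 0, 0, 0, 0]}}

```text
clock: 5.9
tcp_pos: [0.635, -0.1586, 0.0211]
eef_rot: [0.0, -0.181, 0.984, -0.0]
contact_force: [0.2, -0.5, 0.2]
grip_width: 1.002
```

Run:
```python
from go import *
show(*target(packT,pk,[0,0,0]))
```

```text
t 5.9 tcp [ 0.635  -0.1586  0.0211] F [ 0.2173 -0.531   0.241 ] w 1.002 q [-0.0884  0.6037  0.4094  1.5075 -0.2587  1.0835  2.312 ]
err world cm [ 0.023  -0.0182  0.0369] | tool now [-0.015  -0.0252 -0.0368] | tool after [-0.0149 -0.0252 -0.0369] | rot [-0.0003  0.0006 -0.0033]
```

Emit:
{"name": "drive_tool", "arguments": {"increments": [0, 0, 0, 0, 0, 0, 0, 0, 0, 0, 0, 0, 0, 0, 0, 0, 0, 0, 0, 0, 0, 0, 0, 0, 0, 0, 0, 0, 0, 0, 0, 0, 0, 0, 0, 0, 0, 0, 0, 0, 0, 0, 0, 0, 0, 0, 0, 0], "grip": 1, "grip_force": 70}}

```text
clock: 6.7
tcp_pos: [0.6347, -0.1586, 0.0206]
eef_rot: [-0.0, -0.181, 0.984, -0.0]
contact_force: [0.5, -0.0, -0.1]
grip_width: 0.001
```

Run:
```python
from go import *
show(*target(packT,pk,[0,0,0]))
```

```text
t 6.7 tcp [ 0.6347 -0.1586  0.0206] F [ 0.4588 -0.0255 -0.1468] w 0.001 q [-0.0883  0.6044  0.4093  1.508  -0.2588  1.0832  2.312 ]
err world cm [ 0.051  -0.0197  0.0941] | tool now [-0.0407 -0.0366 -0.0941] | tool after [-0.0406 -0.0367 -0.0941] | rot [-0.     -0.0001 -0.0034]
```

Run:
```python
from go import *
o=[]
for c,(u,w) in (("top",(330,170)),("scene",(360,220))):
    im=manip.capture(c); cv2.imwrite(f"pics/{c}1.png",im[:,:,::-1]); im=im[w:w+150,u:u+130,::-1]
    im=cv2.convertScaleAbs(cv2.resize(im,None,fx=3,fy=3,interpolation=cv2.INTER_CUBIC),alpha=1.6)
    r,t=packT(pk)
    for s in PACK: cv2.polylines(im,[np.round((proj(c,r.apply(np.array(s)/1000)+t)-(u,w)+.5)*3).astype(int)],False,(0,255,255),1)
    _,_,p=st(); cv2.circle(im,tuple(np.round((proj(c,p)[0]-(u,w))*3).astype(int)),3,(0,0,255),-1)
    o.append(im)
cv2.imwrite("pics/g1.png",np.hstack(o))
```

```text
(no output)
```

View pics/g1.png

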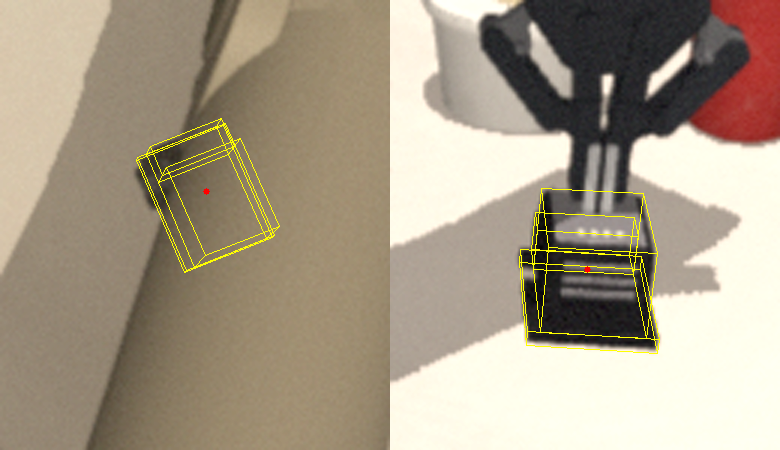

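Run:
```python
from go import *
s,Rc,p=st(); print(s["contact_force"],s["clock"])
im=cv2.imread("pics/scene1.png")
u,w=370,170
a=cv2.convertScaleAbs(cv2.resize(im[w:w+180,u:u+130],None,fx=3.3,fy=3.3,interpolation=cv2.INTER_CUBIC),alpha=1.6)
b=a.copy()
for h in range(0,140,20):
    q=(proj("scene",p+Rc.apply([0,0,-h/1000]))[0]-(u,w)+.5)*3.3
    q=np.round(q).astype(int); cv2.circle(b,tuple(q),3,(0,0,255),-1); cv2.putText(b,str(h),tuple(q+[8,4]),0,.4,(0,200,0))
cv2.imwrite("pics/g2.png",np.hstack([a[:590,:399],b[:590,:399]]))
```

```text
[-1.0719  0.0595  0.5884] 6.8
```

View pics/g2.png

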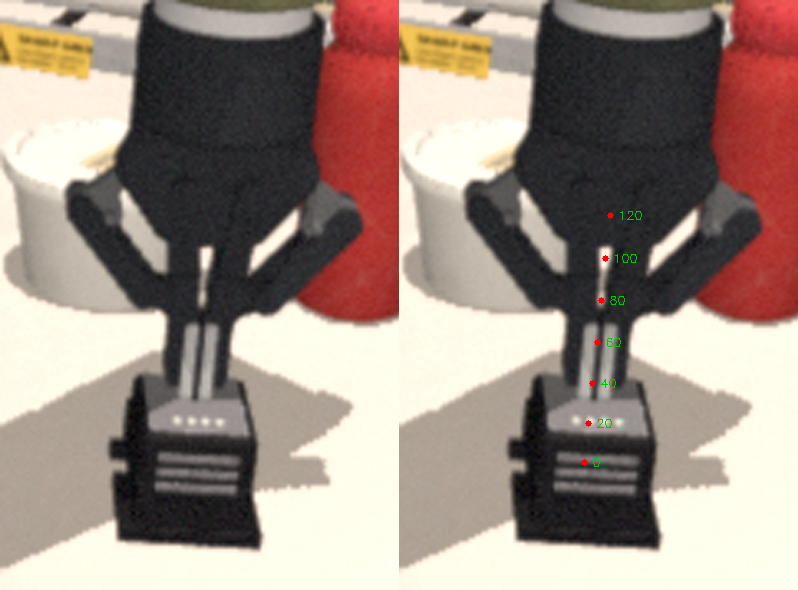

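Run:
```python
from go import *
s,Rc,p=st()
for v in ((199,397),(200,394),(198,400)):
    u=np.array(v)/3.3-.5+(370,170); c=P["scene"]; d=c["pose"][:3,:3]@[(u[0]-c["cx"])/c["fx"],(u[1]-c["cy"])/c["fy"],1]; o=c["pose"][:3,3]
    for z in (.054,.06): print(v,z,o+d*(z-o[2])/d[2])
```

```text
(199, 397) 0.054 [ 0.6353 -0.1616  0.054 ]
(199, 397) 0.06 [ 0.6241 -0.1643  0.06  ]
(200, 394) 0.054 [ 0.6382 -0.1612  0.054 ]
(200, 394) 0.06 [ 0.627  -0.1639  0.06  ]
(198, 400) 0.054 [ 0.6324 -0.162   0.054 ]
(198, 400) 0.06 [ 0.6212 -0.1647  0.06  ]
```

Emit:
{"name": "drive_tool", "arguments": {"increments": [0, 0, 0, 0, 0, 0, 0, 0, 0, 0, 0, 0, 0, 0, 0, 0, 0, 0, 0, 0, 0, 0, 0, 0, 0, 0, 0, 0, 0, 0, 0, 0, 0, 0, 0, 0, 0, 0, 1, 0, 0, 0, 0, 0, 1, 0, 0, 0, 0, 0, 0, 0, 0, 0, 0, 0, 0, 0, 0, 0], "grip": 0}}

```text
clock: 7.8
tcp_pos: [0.6342, -0.1585, -0.0003]
eef_rot: [-0.001, -0.181, 0.984, 0.0]
contact_force: [0.6, -0.2, 1.0]
grip_width: 1.004
```

Emit:
{"name": "drive_tool", "arguments": {"increments": [0, 0, 0.5, 0, 0, 0, 0, 0, 0.5, 0, 0, 0, 0, 0, 0.2, 0, 0, 0, 0, 0, 0, 0, 0, 0]}}

```text
clock: 8.2
tcp_pos: [0.6344, -0.1585, -0.012]
eef_rot: [-0.0, -0.181, 0.984, 0.0]
contact_force: [0.5, 0.5, -0.3]
grip_width: 1.0
```

Run:
```python
from go import *
s,Rc,p=st();print(p,s["contact_force"],s["clock"])
im=manip.capture("scene")[:,:,::-1]; cv2.imwrite("pics/scene2.png",im)
u,w=340,190
a=cv2.convertScaleAbs(cv2.resize(im[w:w+160,u:u+170],None,fx=3.5,fy=3.5,interpolation=cv2.INTER_CUBIC),alpha=1.6)
cv2.imwrite("pics/g3.png",a)
```

```text
[ 0.6344 -0.1585 -0.012 ] [ 0.5376  0.5151 -0.2961] 8.2
```

View pics/g3.png

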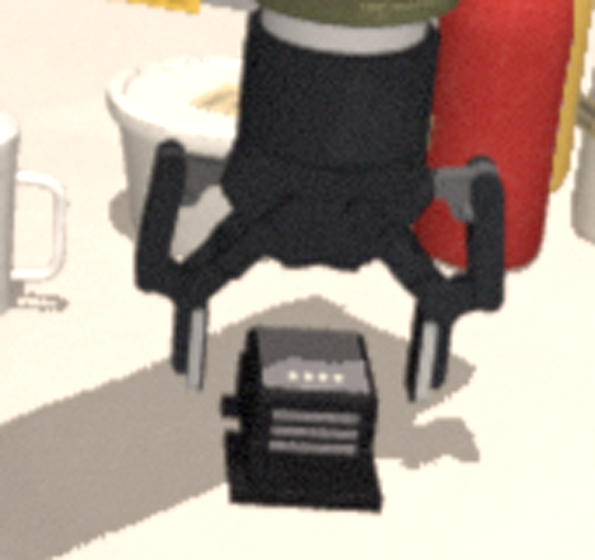

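Emit:
{"name": "drive_tool", "arguments": {"increments": [0, 0, 0, 0, 0, 0, 0, 0, 0, 0, 0, 0, 0, 0, 0, 0, 0, 0, 0, 0, 0, 0, 0, 0, 0, 0, 0, 0, 0, 0, 0, 0, 0, 0, 0, 0], "grip": 1, "grip_force": 70}}

```text
clock: 8.85
tcp_pos: [0.6352, -0.1588, -0.0109]
eef_rot: [0.0, -0.181, 0.984, -0.0]
contact_force: [-0.4, 0.6, 4.2]
grip_width: 0.573
```

Emit:
{"name": "drive_tool", "arguments": {"increments": [0, 0, -1, 0, 0, 0, 0, 0, -2, 0, 0, 0, 0, 0, -2.5, 0, 0, 0, 0, 0, -2.5, 0, 0, 0, 0, 0, -2.5, 0, 0, 0, 0, 0, -2.5, 0, 0, 0, 0, 0, -2.5, 0, 0, 0, -0.38, 3.15, 0, 0, 0, 0, -0.38, 3.15, 0, 0, 0, 0, -0.38, 3.15, 0, 0, 0, 0, -0.38, 3.15, 0, 0, 0, 0, -0.38, 3.15, 0, 0, 0, 0, -0.38, 3.15, 0, 0, 0, 0, -0.38, 3.15, 0, 0, 0, 0, -0.38, 3.15, 0, 0, 0, 0, -0.38, 3.15, 0, 0, 0, 0, -0.38, 3.15, 0, 0, 0, 0, -0.38, 3.15, 0, 0, 0, 0]}}

```text
clock: 10.65
tcp_pos: [0.5495, 0.1811, 0.1434]
eef_rot: [-0.001, -0.181, 0.984, -0.0]
contact_force: [1.5, -0.1, -3.3]
grip_width: 0.571
```

Run:
```python
from go import *
show(*target(shoeT,sh,[-85,0,50],tip=.0226))
```

```text
t 10.65 tcp [0.5495 0.1811 0.1434] F [ 1.4987 -0.0728 -3.2795] w 0.571 q [-0.6262  0.3218  0.3183  1.5947 -0.1046  1.2435  1.6445]
err world cm [-0.7982 -0.0074 -4.0687] | tool now [0.7426 0.2765 4.0699] | tool after [2.4244 0.1796 3.3588] | rot [ 0.0276 -0.4373  0.1248]
```

Emit:
{"name": "drive_tool", "arguments": {"increments": [0, 0, 0, 0.007, -0.109, 0.031, 0, 0, 0, 0.007, -0.109, 0.031, 0, 0, 0, 0.007, -0.11, 0.031, 0, 0, 0, 0.007, -0.109, 0.031, 0, 0, 0, 0, 0, 0, 0, 0, 0, 0, 0, 0]}}

```text
clock: 11.25
tcp_pos: [0.5493, 0.1799, 0.1431]
eef_rot: [0.214, -0.116, 0.97, 0.025]
contact_force: [0.4, -0.4, -2.2]
grip_width: 0.574
```

Run:
```python
from go import *
show(*target(shoeT,sh,[-85,0,50],tip=.0226))
s,Rc,p=st()
for c in OFF:
    im=manip.capture(c)[:,:,::-1]; cv2.imwrite(f"pics/{c}3.png",im)
    print(c,"box",[(np.round(d["box"]).tolist(),round(d["p"],2)) for d in manip.find_in(c,"pack")[:2]])
    for t in("pack","pack_nose","pack_grip"): print(t,[(np.round(d["pixel"],1).tolist(),round(d["p"],2)) for d in manip.tip_of(c,t)[:2]])
b=.0335; out=[]
# hypothesis overlays: tool-axis bias (yellow), world-z bias (green)
Rp=Rc*FL.inv()
for c,(u,w) in (("scene",(130,110)),("top",(150,150))):
    im=cv2.imread(f"pics/{c}3.png")[w:w+200,u:u+150]; im=cv2.convertScaleAbs(cv2.resize(im,None,fx=2.66,fy=2.66,interpolation=cv2.INTER_CUBIC),alpha=1.6)
    for col,tp in(((0,255,255),p-Rc.apply([0,0,b])),((0,255,0),p+[0,0,b])):
        o=tp-Rp.apply([0,0,.0226])
        for sg in PACK[:2]+PACK[6:8]: cv2.polylines(im,[np.round((proj(c,Rp.apply(np.array(sg)/1000)+o)-(u,w)+.5)*2.66).astype(int)],False,col,1)
    out.append(im)
cv2.imwrite("pics/g4.png",np.hstack(out))
```

```text
t 11.25 tcp [0.5493 0.1799 0.1431] F [ 0.4434 -0.4015 -2.2373] w 0.574 q [-0.735  -0.0126  0.3093  2.0502  0.1318  0.6793  1.2992]
err world cm [-0.7766  0.117  -4.0445] | tool now [2.364  0.2984 3.3611] | tool after [2.3687 0.2955 3.358 ] | rot [ 0.0003 -0.0013  0.0016]
top box []
pack [([208.8, 274.1], 0.97)]
pack_nose [([202.6, 254.7], 0.82)]
pack_grip [([207.2, 281.2], 0.73)]
scene box [([166.0, 170.0, 224.0, 226.0], 0.85)]
pack [([200.5, 206.4], 0.69)]
pack_nose [([203.0, 176.0], 0.72)]
pack_grip [([188.1, 182.2], 0.74)]
```

View pics/g4.png

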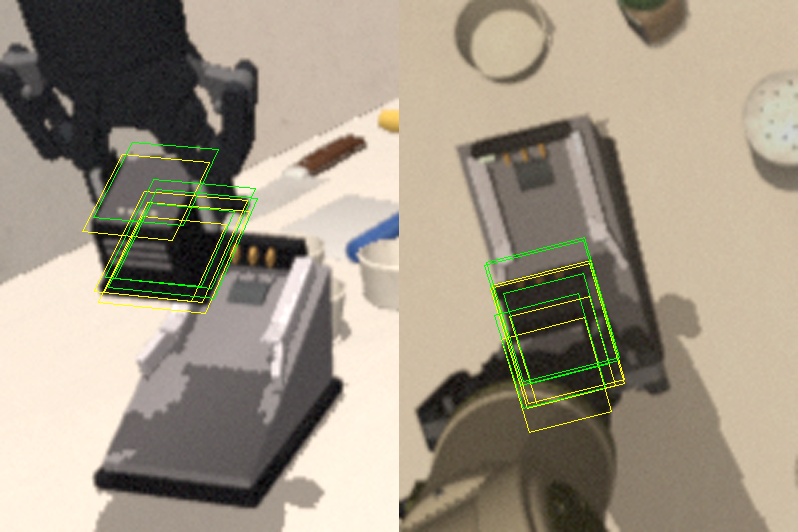

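Run:
```python
import cv2,numpy as np
o=[]
for c,(u,w) in (("scene",(160,152)),("top",(178,240))):
    im=cv2.imread(f"pics/{c}3.png")[w:w+80,u:u+70]; im=cv2.resize(im,None,fx=5.7,fy=5.7,interpolation=cv2.INTER_CUBIC)
    o.append(np.clip(255*(im/170.)**.55,0,255).astype(np.uint8))
cv2.imwrite("pics/g5.png",np.hstack(o))
```

```text
(no output)
```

View pics/g5.png

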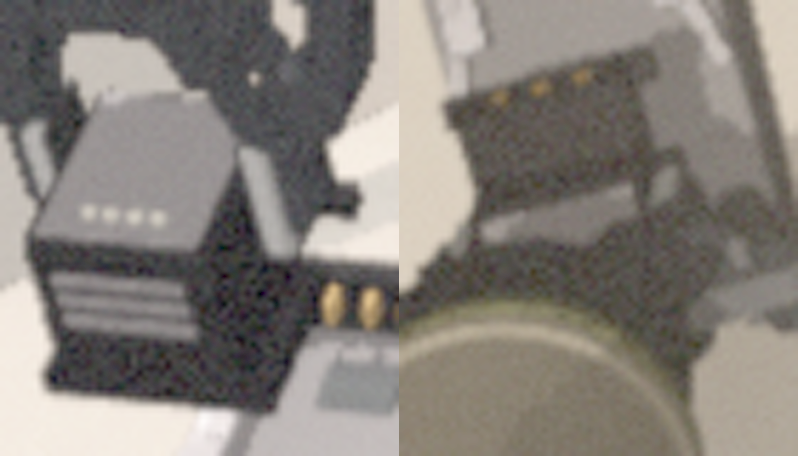

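```bash
cat > fitp.py <<'E'
from go import *
def fitpose(pts,Rp,o0,rot=True):
    def pose(v): return Rp*R.from_rotvec(v[3:6]),v[:3]
    def res(v,pr=True):
        r,o=pose(v); e=np.concatenate([(proj(c,r.apply(np.array(X)/1000)+o)[0]-u) for c,X,u in pts])
        return np.concatenate([e,v[3:6]/(.05 if rot else 1e-4)]) if pr else e
    s=least_squares(res,np.r_[o0,0,0,0],loss="soft_l1"); print("res px\n",res(s.x,False).reshape(-1,2)); return s.x
E
python3 - <<'E'
from fitp import *
S=lambda x,y:np.array([x,y])/5.7-.41+(160,152)
T=lambda x,y:np.array([x-399,y])/5.7-.41+(178,240)
pts=[("scene",[-40,31,0],S(44,388)),("scene",[-40,-31,0],S(270,410)),("scene",[-40,25,54],S(32,235)),("scene",[-40,-25,54],S(197,248)),("scene",[20,25,54],S(97,100)),
("top",[40,31,0],T(447,105)),("top",[40,-31,0],T(655,52)),("top",[20,25,54],T(478,218)),("top",[20,-25,54],T(632,180))]
s,Rc,p=st(); Rp=Rc*FL.inv()
for rot in(False,True):
    for sel in(pts,pts[:5],pts[5:]):
        v=fitpose(sel,Rp,p+[0,0,.01],rot)
        print("o",v[:3],"rot deg",np.degrees(v[3:]),"| pack origin in tool cm",Rc.inv().apply(v[:3]-p)*100,"| world",(v[:3]-p)*100)
        r,t=shoeT(sh); print("   in shoe mm",r.inv().apply(v[:3]-t)*1000)
E
```

```text
res px
 [[-0.4932  0.0491]
 [ 0.5697  0.342 ]
 [-4.3887  0.0597]
 [ 0.9829  0.9836]
 [-0.6532 -5.1628]
 [-0.0069 -0.2187]
 [ 0.6948 -0.307 ]
 [-2.0749  0.4707]
 [ 2.5376 -0.8947]]
o [0.5417 0.1745 0.1599] rot deg [-0.  0.  0.] | pack origin in tool cm [ 0.2409 -0.325  -1.9179] | world [-0.9255 -0.5566  1.6357]
   in shoe mm [-62.0793  -6.3667 125.0169]
res px
 [[ 1.1074 -0.524 ]
 [-0.7233 -0.5354]
 [-2.2712  1.4438]
 [ 0.5591  2.1428]
 [ 0.3048 -1.7842]]
o [0.5922 0.2139 0.1357] rot deg [-0.  0.  0.] | pack origin in tool cm [-4.0235  2.3151  2.7458] | world [ 4.1301  3.3783 -0.7854]
   in shoe mm [-19.4151  20.0528  78.4091]
res px
 [[ 0.4682  0.2346]
 [-0.4138  0.5445]
 [-1.7264  0.027 ]
 [ 1.4691 -0.9778]]
o [0.5472 0.183  0.12  ] rot deg [-0. -0. -0.] | pack origin in tool cm [1.2674 0.3711 2.005 ] | world [-0.3776  0.2889 -2.3533]
   in shoe mm [-72.315    0.5709  85.7762]
res px
 [[-0.4438  0.5788]
 [ 0.5909  0.3   ]
 [-4.5604 -0.0199]
 [ 0.7489  0.401 ]
 [-0.8416 -4.6216]
 [ 0.1879 -0.0378]
 [ 0.7198 -0.1811]
 [-2.5011  0.1573]
 [ 1.9897 -1.2419]]
o [0.5414 0.1744 0.1591] rot deg [-0.7666  1.1097  0.3198] | pack origin in tool cm [ 0.3023 -0.3336 -1.857 ] | world [-0.9525 -0.572   1.5545]
   in shoe mm [-62.6927  -6.4533 124.4076]
res px
 [[ 0.6451  0.186 ]
 [-1.0487 -0.6202]
 [-1.876   0.3798]
 [ 0.9827  0.4043]
 [ 0.4024 -0.457 ]]
o [0.5953 0.2176 0.1311] rot deg [-0.2364  4.2779  1.3677] | pack origin in tool cm [-4.1808  2.6012  3.3183] | world [ 4.4373  3.7464 -1.2377]
   in shoe mm [-17.8394  22.9126  72.6839]
res px
 [[ 0.6891 -0.0895]
 [-0.6259  0.4483]
 [-1.4771  0.206 ]
 [ 1.3031 -0.5875]]
o [0.5498 0.1854 0.1077] rot deg [-0.3683 -1.5209 -0.0949] | pack origin in tool cm [1.5014 0.5462 3.2506] | world [-0.1118  0.5323 -3.581 ]
   in shoe mm [-74.645    2.3143  73.3173]
```

```bash
cat > foot.py <<'E'
from fitp import *
S=lambda x,y:np.array([x,y])/5.7-.41+(160,152)
T=lambda x,y:np.array([x-399,y])/5.7-.41+(178,240)
pts=[("scene",[-40,31,0],S(44,388)),("scene",[-40,-31,0],S(270,410)),("top",[40,31,0],T(447,105)),("top",[40,-31,0],T(655,52))]
s,Rc,p=st(); Rp=Rc*FL.inv()
r,t=shoeT(sh); q=t+r.apply([-.085,0,0])
v=fitpose(pts,Rp,p+[0,0,.01],False)
print("o",v[:3],"| in tool cm",Rc.inv().apply(v[:3]-p)*100,"| in shoe mm",r.inv().apply(v[:3]-t)*1000)
for n,tp in(("tool",p-Rc.apply([0,0,.0335])),("world",p+[0,0,.0335])):
    o=tp-Rp.apply([0,0,.0226]); print(n,o,"shoe",r.inv().apply(o-t)*1000)
    print(np.array([proj(c,Rp.apply(np.array(X)/1000)+o)[0]-u for c,X,u in pts]))
E
python3 foot.py
```

```text
res px
 [[-0.7619 -0.1217]
 [ 0.309   0.1701]
 [-0.2034 -0.0861]
 [ 0.5133 -0.1784]]
o [0.5414 0.1748 0.1602] | in tool cm [ 0.2457 -0.2954 -1.9543] | in shoe mm [-62.1278  -6.0703 125.381 ]
tool [0.5465 0.179  0.1534] shoe [-59.6656  -3.1178 116.7392]
[[-0.5311  2.5877]
 [ 0.1444  2.8747]
 [-1.7684 -2.4531]
 [-1.3561 -2.4612]]
world [0.5602 0.1823 0.1565] shoe [-45.4775  -3.1307 113.6005]
[[  3.4601  -2.8889]
 [  3.6713  -2.7265]
 [ -4.0169 -11.047 ]
 [ -3.5707 -11.0388]]
```

Emit:
{"name": "drive_tool", "arguments": {"increments": [0.39, 0.06, 1.06, 0, 0, 0, 0.39, 0.06, 1.06, 0, 0, 0, 0.39, 0.06, 1.06, 0, 0, 0, 0.39, 0.06, 1.06, 0, 0, 0, 0.39, 0.06, 1.06, 0, 0, 0, 0.39, 0.06, 1.06, 0, 0, 0, 0.39, 0.06, 1.06, 0, 0, 0, 0.39, 0.06, 1.06, 0, 0, 0, 0, 0, 0, 0, 0, 0, 0, 0, 0, 0, 0, 0]}}

```text
clock: 12.75
tcp_pos: [0.557, 0.1866, 0.0533]
eef_rot: [0.215, -0.116, 0.969, 0.025]
contact_force: [-0.2, -0.0, -3.1]
grip_width: 0.572
```

Run:
```python
from go import *
show(*target(shoeT,sh,[-92,0,0],tip=-.0109))
for c in OFF:
    im=manip.capture(c)[:,:,::-1]; cv2.imwrite(f"pics/{c}4.png",im)
    print(c,[(np.round(d["box"]).tolist(),round(d["p"],2)) for d in manip.find_in(c,"pack")[:2]],[(t,[(np.round(d["pixel"],1).tolist(),round(d["p"],2)) for d in manip.tip_of(c,t)[:1]]) for t in("pack","pack_nose")])
o=[]
for c,(u,w) in (("scene",(155,182)),("top",(165,210))):
    im=cv2.imread(f"pics/{c}4.png")[w:w+100,u:u+80]; im=cv2.resize(im,None,fx=5,fy=5,interpolation=cv2.INTER_CUBIC)
    o.append(np.clip(255*(im/170.)**.55,0,255).astype(np.uint8))
cv2.imwrite("pics/g6.png",np.hstack(o))
```

```text
t 12.75 tcp [0.557  0.1866 0.0533] F [-0.2422 -0.001  -3.1178] w 0.572 q [-0.7223  0.1403  0.3098  2.1295  0.0852  0.45    1.3149]
err world cm [ 1.266   0.1279 -2.923 ] | tool now [ 0.0952 -0.1709  3.1819] | tool after [ 0.0927 -0.1721  3.1819] | rot [-0.0003  0.0007  0.0011]
top [([193.0, 252.0, 233.0, 287.0], 0.75)] [('pack', [([215.7, 275.8], 0.74)]), ('pack_nose', [([209.4, 263.1], 0.67)])]
scene [([171.0, 224.0, 225.0, 280.0], 0.92)] [('pack', [([201.3, 256.3], 0.69)]), ('pack_nose', [([204.3, 226.9], 0.71)])]
```

View pics/g6.png

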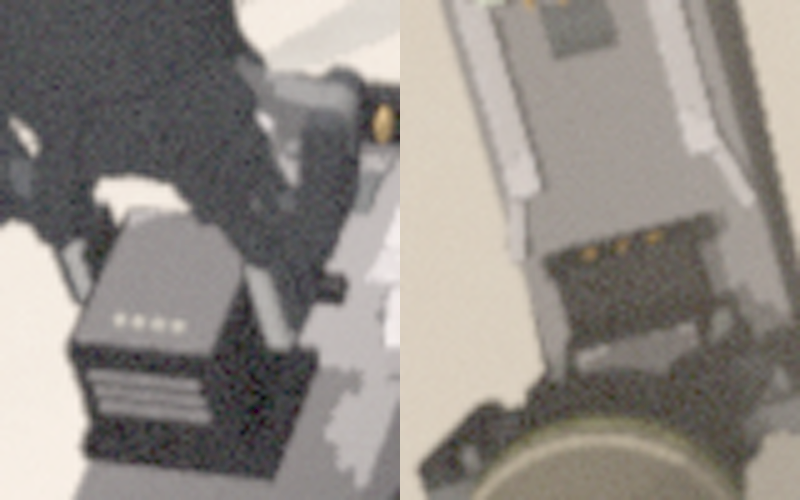

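```bash
cat > foot2.py <<'E'
from fitp import *
S=lambda x,y:np.array([x,y])/5-.4+(155,182)
T=lambda x,y:np.array([x-400,y])/5-.4+(165,210)
pts=[("scene",[-40,31,0],S(85,457)),("scene",[-40,-31,0],S(277,478)),("top",[40,31,0],T(546,258)),("top",[40,-31,0],T(719,212))]
s,Rc,p=st(); Rp=Rc*FL.inv(); r,t=shoeT(sh)
for rot in(False,True):
    v=fitpose(pts,Rp,p+[0,0,.01],rot); print(np.degrees(v[3:]),"| in tool cm",Rc.inv().apply(v[:3]-p)*100,"| in shoe mm",r.inv().apply(v[:3]-t)*1000)
# check shoe features in top view: lip entry inner corners, flare tips
for X,u in(([-33,27.5,18],T(540,195)),([-33,-27.5,18],T(688,152)),([-57,41,10],T(513,258)),([-57,-41,10],T(752,203)),([20,0,2],T(584,28))):
    print(X,proj("top",r.apply(np.array(X)/1000)+t)[0]-u)
E
python3 foot2.py
```

```text
res px
 [[ 0.0005 -0.2292]
 [ 0.3178  0.2024]
 [ 0.2156 -0.1976]
 [-0.5868  0.4574]]
[-0.  0. -0.] | in tool cm [ 0.1074 -0.3726 -1.7625] | in shoe mm [-91.6788  -1.9105  39.0383]
res px
 [[-0.013  -0.1913]
 [ 0.2542  0.1636]
 [ 0.2645 -0.2577]
 [-0.5499  0.469 ]]
[-0.2392  0.2404 -0.0547] | in tool cm [ 0.112  -0.3728 -1.7509] | in shoe mm [-91.7246  -1.9121  38.922 ]
[-33, 27.5, 18] [ 0.5956 -0.5712]
[-33, -27.5, 18] [0.5333 0.6147]
[-57, 41, 10] [ 2.9787 -0.2422]
[-57, -41, 10] [-1.3981 -0.1809]
[20, 0, 2] [-0.7476 -0.3399]
```

Emit:
{"name": "drive_tool", "arguments": {"increments": [0, 0.1, 1, 0, 0, 0, 0, 0.1, 1, 0, 0, 0, 0, 0.1, 0.8, 0, 0, 0, 0, 0, 0.4, 0, 0, 0, 0, 0, 0, 0, 0, 0, 0, 0, 0, 0, 0, 0]}}

```text
clock: 13.75
tcp_pos: [0.5695, 0.1927, 0.0241]
eef_rot: [0.215, -0.116, 0.969, 0.025]
contact_force: [-0.5, -0.3, -3.1]
grip_width: 0.572
```

Emit:
{"name": "drive_tool", "arguments": {"increments": [0, 0, 0.2, 0, 0, 0, 0, 0, 0.1, 0, 0, 0, 0, 0, 0, 0, 0, 0]}}

```text
clock: 14.05
tcp_pos: [0.5697, 0.1928, 0.024]
eef_rot: [0.215, -0.115, 0.969, 0.026]
contact_force: [-40.4, -11.7, 47.9]
grip_width: 0.574
```

Emit:
{"name": "drive_tool", "arguments": {"increments": [0, 0, -0.25, 0, 0, 0, 0, -0.1, 0, 0, 0, 0, 0, 0, 0, 0, 0, 0]}}

```text
clock: 14.35
tcp_pos: [0.5702, 0.1918, 0.0243]
eef_rot: [0.216, -0.115, 0.969, 0.026]
contact_force: [-7.3, -1.0, 7.9]
grip_width: 0.573
```

```bash
cat > chk.py <<'E'
from go import *
s,Rc,p=st(); r,t=shoeT(sh); Rp=Rc*FL.inv(); o=p+Rc.apply([0,0,-.0109])
print("t",round(s["clock"],2),"w",round(s["grip_width"],3),"pack in shoe mm",r.inv().apply(o-t)*1000,"rot deg",np.degrees((r.inv()*Rp).as_rotvec()),"F shoe",r.inv().apply(s["contact_force"]),"M",r.inv().apply(s["ft_torque"]),"q",s["qpos"])
E
python3 chk.py
```

```text
t 14.35 w 0.573 pack in shoe mm [-90.6009   3.7257  -0.3998] rot deg [ 0.0014 -0.0911  0.049 ] F shoe [-3.2785  0.7431 10.1961] M [-0.3215  1.1529  0.0701] q [-0.6992  0.2207  0.2952  2.119   0.0424  0.3806  1.3473]
```

Emit:
{"name": "drive_tool", "arguments": {"increments": [-0.4, 0, -0.03, 0, 0, 0, -0.4, 0, 0, 0, 0, 0, -0.4, 0, 0, 0, 0, 0, -0.4, 0, 0, 0, 0, 0, -0.4, 0, 0, 0, 0, 0, 0, 0, 0, 0, 0, 0]}}

```text
clock: 14.95
tcp_pos: [0.588, 0.1961, 0.0328]
eef_rot: [0.216, -0.115, 0.969, 0.025]
contact_force: [-1.9, 0.2, 0.9]
grip_width: 0.573
```

```bash
python3 chk.py
```

```text
t 14.95 w 0.573 pack in shoe mm [-70.3797   3.7495  -0.3809] rot deg [-0.0113 -0.0895  0.0526] F shoe [-1.2635  0.6184  1.5845] M [-0.1056  0.5863 -0.0208] q [-0.6806  0.2406  0.2866  2.0683  0.0222  0.4108  1.373 ]
```

Emit:
{"name": "drive_tool", "arguments": {"increments": [-0.4, 0, 0, 0, 0, 0, -0.4, 0, 0, 0, 0, 0, -0.4, 0, 0, 0, 0, 0, -0.4, 0, 0, 0, 0, 0, -0.4, 0, 0, 0, 0, 0, 0, 0, 0, 0, 0, 0]}}

```text
clock: 15.55
tcp_pos: [0.6056, 0.2004, 0.0413]
eef_rot: [0.216, -0.116, 0.969, 0.025]
contact_force: [-0.4, 0.5, 0.2]
grip_width: 0.571
```

```bash
python3 chk.py
```

```text
t 15.55 w 0.571 pack in shoe mm [-50.4494   3.7719  -0.3373] rot deg [-0.0105 -0.0954  0.056 ] F shoe [-0.1901  0.5486  0.3391] M [-0.1206  0.5659 -0.0373] q [-0.6636  0.2609  0.2794  2.0176  0.0044  0.4405  1.3956]
```

Emit:
{"name": "drive_tool", "arguments": {"increments": [-0.4, 0, 0, 0, 0, 0, -0.4, 0, 0, 0, 0, 0, -0.4, 0, 0, 0, 0, 0, -0.4, 0, 0, 0, 0, 0, -0.4, 0, 0, 0, 0, 0, 0, 0, 0, 0, 0, 0]}}

```text
clock: 16.15
tcp_pos: [0.623, 0.2045, 0.0497]
eef_rot: [0.216, -0.115, 0.969, 0.025]
contact_force: [-0.6, -0.4, -0.2]
grip_width: 0.573
```

```bash
python3 chk.py
```

```text
t 16.15 w 0.573 pack in shoe mm [-30.6495   3.7124  -0.343 ] rot deg [-0.0152 -0.0846  0.0504] F shoe [-0.6593 -0.2838  0.1254] M [-0.0437  0.4923  0.0241] q [-0.648   0.2822  0.2733  1.9662 -0.0114  0.4705  1.4154]
```

Emit:
{"name": "drive_tool", "arguments": {"increments": [-0.3, 0, 0, 0, 0, 0, -0.3, 0, 0, 0, 0, 0, -0.3, 0, 0, 0, 0, 0, -0.3, 0, 0, 0, 0, 0, -0.3, 0, 0, 0, 0, 0, 0, 0, 0, 0, 0, 0]}}

```text
clock: 16.75
tcp_pos: [0.6356, 0.2077, 0.0561]
eef_rot: [0.215, -0.116, 0.969, 0.025]
contact_force: [-4.5, -0.5, 4.4]
grip_width: 0.574
```

```bash
python3 chk.py
```

```text
t 16.75 w 0.574 pack in shoe mm [-16.1446   3.8324  -0.0265] rot deg [-0.0027 -0.0454  0.053 ] F shoe [-2.2011  0.5344  5.8786] M [-0.0597  0.9241 -0.0167] q [-0.6373  0.2979  0.2693  1.9275 -0.0222  0.4941  1.4288]
```

Emit:
{"name": "drive_tool", "arguments": {"increments": [-0.3, 0, 0, 0, 0, 0, -0.3, 0, 0, 0, 0, 0, -0.3, 0, 0, 0, 0, 0, -0.2, 0, 0, 0, 0, 0, 0, 0, 0, 0, 0, 0]}}

```text
clock: 17.25
tcp_pos: [0.6467, 0.2103, 0.0618]
eef_rot: [0.217, -0.115, 0.969, 0.026]
contact_force: [-1.1, -1.1, 3.8]
grip_width: 0.575
```

```bash
python3 chk.py
```

```text
t 17.25 w 0.575 pack in shoe mm [-3.4608  3.8187  0.3376] rot deg [ 0.0051 -0.2067  0.0427] F shoe [ 0.3738 -0.8517  3.9781] M [-0.1006 -0.0445  0.0163] q [-0.6295  0.3103  0.2669  1.8968 -0.0295  0.5095  1.4378]
```

Emit:
{"name": "drive_tool", "arguments": {"increments": [-0.2, 0, 0, 0, 0, 0, -0.2, 0, 0, 0, 0, 0, 0, 0, 0, 0, 0, 0]}}

```text
clock: 17.55
tcp_pos: [0.6494, 0.2109, 0.0624]
eef_rot: [0.216, -0.116, 0.969, 0.025]
contact_force: [1.9, -0.9, 0.3]
grip_width: 0.575
```

```bash
python3 chk.py
```

```text
t 17.55 w 0.575 pack in shoe mm [-0.6318  3.7822 -0.2382] rot deg [-0.0116 -0.0848  0.0539] F shoe [ 1.6046 -1.3696 -0.4259] M [-0.1132 -0.038  -0.0336] q [-0.6267  0.3157  0.2658  1.8868 -0.0322  0.5163  1.4411]
```

Emit:
{"name": "drive_tool", "arguments": {"increments": [-0.15, 0, 0, 0, 0, 0, -0.1, 0, 0, 0, 0, 0, 0, 0, 0, 0, 0, 0]}}

```text
clock: 17.85
tcp_pos: [0.6504, 0.2112, 0.0628]
eef_rot: [0.215, -0.116, 0.97, 0.025]
contact_force: [-4.0, -2.4, 2.7]
grip_width: 0.573
```

```bash
python3 chk.py
```

```text
t 17.85 w 0.573 pack in shoe mm [ 0.4731  3.809  -0.3249] rot deg [-0.0138  0.0472  0.0587] F shoe [-2.9496 -1.4237  4.3046] M [-0.1723  1.0532 -0.0874] q [-0.6252  0.3181  0.2651  1.8814 -0.0338  0.5215  1.4429]
```

Emit:
{"name": "drive_tool", "arguments": {"increments": [-0.1, 0, 0, 0, 0, 0, -0.1, 0, 0, 0, 0, 0, 0, 0, 0, 0, 0, 0]}}

```text
clock: 18.15
tcp_pos: [0.6516, 0.2114, 0.0634]
eef_rot: [0.214, -0.116, 0.97, 0.025]
contact_force: [-8.7, -2.0, 4.8]
grip_width: 0.574
```

```bash
python3 chk.py
```

```text
t 18.15 w 0.574 pack in shoe mm [ 1.7935  3.7628 -0.3139] rot deg [-0.0167  0.1149  0.0592] F shoe [-6.0469  0.0672  8.1678] M [-0.2471  1.6185 -0.0705] q [-0.6238  0.3202  0.2646  1.8767 -0.0351  0.5254  1.4445]
```

Emit:
{"name": "drive_tool", "arguments": {"increments": [-0.1, 0, 0, 0, 0, 0, -0.1, 0, 0, 0, 0, 0, 0, 0, 0, 0, 0, 0]}}

```text
clock: 18.45
tcp_pos: [0.6516, 0.2115, 0.0635]
eef_rot: [0.212, -0.116, 0.97, 0.025]
contact_force: [-19.3, -4.3, 10.0]
grip_width: 0.573
```

```bash
python3 chk.py
```

```text
t 18.45 w 0.573 pack in shoe mm [ 1.8899  3.8002 -0.2534] rot deg [-0.0127  0.3031  0.0484] F shoe [-13.6396   0.3352  17.4173] M [-0.3522  2.8946 -0.1358] q [-0.6226  0.3216  0.2639  1.873  -0.0365  0.5308  1.4458]
```

Emit:
{"name": "drive_tool", "arguments": {"increments": [0.2, 0, 0, 0, 0, 0, 0, 0, 0, 0, 0, 0]}}

```text
clock: 18.65
tcp_pos: [0.6515, 0.2114, 0.0634]
eef_rot: [0.214, -0.116, 0.97, 0.025]
contact_force: [-7.3, -2.4, 3.4]
grip_width: 0.571
```

```bash
python3 chk.py
```

```text
t 18.65 w 0.571 pack in shoe mm [ 1.7318  3.7808 -0.3182] rot deg [-0.0144  0.1003  0.0608] F shoe [-5.4787 -0.6103  6.2917] M [-0.2463  1.5822 -0.0487] q [-0.6239  0.32    0.2646  1.8771 -0.035   0.5249  1.4444]
```

Emit:
{"name": "drive_tool", "arguments": {"increments": [0, 0, 0, 0, 0, 0, 0, 0, 0, 0, 0, 0, 0, 0, 0, 0, 0, 0, 0, 0, 0, 0, 0, 0, 0, 0, 0, 0, 0, 0, 0, 0, 0, 0, 0, 0], "grip": 0}}

```text
clock: 19.25
tcp_pos: [0.6531, 0.2119, 0.0644]
eef_rot: [0.216, -0.116, 0.969, 0.025]
contact_force: [0.5, 0.5, 0.9]
grip_width: 0.998
```

Emit:
{"name": "drive_tool", "arguments": {"increments": [0, 0, -1, 0, 0, 0, 0, 0, -2, 0, 0, 0, 0, 0, -2, 0, 0, 0, 0, 0, -2, 0, 0, 0, 0, 0, -2, 0, 0, 0, 0, 0, -2, 0, 0, 0, 0, 0, -2, 0, 0, 0, 0, 0, 0, 0, 0, 0]}}

```text
clock: 20.05
tcp_pos: [0.6003, 0.1994, 0.1862]
eef_rot: [0.218, -0.115, 0.969, 0.027]
contact_force: [0.9, -0.1, 0.1]
grip_width: 1.001
```

Run:
```python
from go import *
o=[]
for c in OFF:
    im=manip.capture(c)[:,:,::-1]; cv2.imwrite(f"pics/{c}5.png",im)
    print(c,[(np.round(d["box"]).tolist(),round(d["p"],2)) for d in manip.find_in(c,"pack")[:2]],[(t,[(np.round(d["pixel"],1).tolist(),round(d["p"],2)) for d in manip.tip_of(c,t)[:1]]) for t in("pack","pack_nose","timer","shaker","jar")])
r,t=shoeT(sh)
for c,(u,w) in (("scene",(155,160)),("top",(155,180))):
    im=cv2.imread(f"pics/{c}5.png")[w:w+140,u:u+100]; im=cv2.resize(im,None,fx=4,fy=4,interpolation=cv2.INTER_CUBIC)
    im=np.clip(255*(im/170.)**.55,0,255).astype(np.uint8)
    for X in ([-38.5,31,8],[-38.5,-31,8],[-38.5,25,50],[-38.5,-25,50],[41.5,31,24],[41.5,-31,24]):
        cv2.circle(im,tuple(np.round((proj(c,r.apply(np.array(X)/1000)+t)[0]-(u,w)+.5)*4).astype(int)),2,(0,255,255),-1)
    o.append(im)
cv2.imwrite("pics/g7.png",np.hstack(o))
```

```text
top [([182.0, 204.0, 219.0, 250.0], 0.91)] [('pack', [([204.7, 228.6], 0.78)]), ('pack_nose', [([195.7, 210.1], 0.91)]), ('timer', [([316.1, 328.7], 0.56)]), ('shaker', []), ('jar', [([247.4, 157.8], 0.72)])]
scene [([192.0, 202.0, 240.0, 248.0], 0.74)] [('pack', [([218.8, 232.2], 0.86)]), ('pack_nose', [([223.3, 205.0], 0.71)]), ('timer', [([264.4, 349.6], 0.72)]), ('shaker', [([222.8, 227.4], 0.75)]), ('jar', [([295.9, 247.3], 0.87)])]
```

View pics/g7.png

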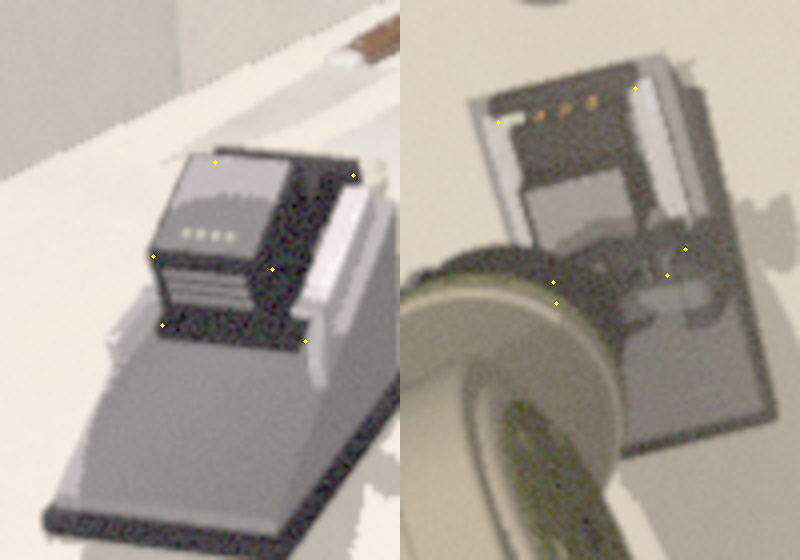

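Run:
```python
from go import *
r,t=shoeT(sh)
for x in(-3,0,1.5):
    print(x,[ (c,n,proj(c,r.apply(np.array([X[0]+x,X[1],X[2]])/1000)+t)[0].round(1)) for c in OFF for n,X in(("o",[0,0,0]),("nose",[40,0,19]))])
S=lambda x,y:np.array([x,y])/4-.4+(155,160)
for X,u in(([-40,31,0],S(160,337)),([-40,-31,0],S(307,352))):
    f=lambda v:proj("scene",r.apply(np.array([X[0]+v[0],X[1]+v[1],X[2]])/1000)+t)[0]-u
    print("pack x,y in shoe from rear corner",least_squares(f,[0,0]).x)
for n,box,c in(("timer",(246,320,296,364),"scene"),("timer",(298,308,331,344),"top"),("shaker",(303,212,362,286),"scene"),("shaker",(278,174,331,224),"top"),("jar",(286,193,311,243),"scene"),("jar",(227,129,261,167),"top")):
    a,b=[cv2.cvtColor(cv2.imread(f"pics/{c}{k}.png"),6).astype(np.float32)[box[1]:box[3],box[0]:box[2]] for k in(0,5)]
    print(n,c,"shift px",cv2.phaseCorrelate(a,b,cv2.createHanningWindow(a.shape[::-1],cv2.CV_32F)),"mean diff",np.abs(a-b).mean())
s,_,p=st();print(s["clock"],p,s["contact_force"])
```

```text
-3 [('top', 'o', array([204.3, 226.6])), ('top', 'nose', array([197.1, 207.6])), ('scene', 'o', array([220.3, 230.2])), ('scene', 'nose', array([225.2, 205.6]))]
0 [('top', 'o', array([203.8, 225. ])), ('top', 'nose', array([196.6, 206. ])), ('scene', 'o', array([220.8, 228.9])), ('scene', 'nose', array([225.7, 204.3]))]
1.5 [('top', 'o', array([203.6, 224.3])), ('top', 'nose', array([196.4, 205.2])), ('scene', 'o', array([221.1, 228.3])), ('scene', 'nose', array([226. , 203.7]))]
pack x,y in shoe from rear corner [1.3971 2.615 ]
pack x,y in shoe from rear corner [2.0051 0.6987]
timer scene shift px ((-0.08984154609588657, 0.45248020462765837), 1.0036364195081924) mean diff 7.1754546
timer top shift px ((-0.1840914747969613, 0.14978803882512182), 0.977064076765084) mean diff 8.022727
shaker scene shift px ((-0.015295830213567285, 0.43088948725282705), 0.9928371092478434) mean diff 7.2237744
shaker top shift px ((-0.045729754802380285, 0.024106262907846343), 0.9586179385361848) mean diff 9.053963
jar scene shift px ((0.5673963049479624, -0.05242775545182354), 0.9614329509735108) mean diff 2.180235
jar top shift px ((0.007559565834778681, -0.1676532605098089), 0.9676745202806261) mean diff 7.085913
20.75 [0.5995 0.1989 0.182 ] [-1.2867 -0.7843 -0.0017]
```

Emit:
{"name": "drive_tool", "arguments": {"increments": [0, 0, -1, 0, 0, 0, 0, 0, 0, 0, 0, 0, 0, 0, 0, 0, 0, 0, 0, 0, 0, 0, 0, 0, 0, 0, 0, 0, 0, 0]}}

```text
clock: 21.25
tcp_pos: [0.5953, 0.198, 0.1911]
eef_rot: [0.215, -0.116, 0.969, 0.025]
contact_force: [-0.5, -0.8, 0.3]
grip_width: 1.003
```

Run:
```python
from go import *
im=manip.capture("scene")[:,:,::-1].copy(); cv2.imwrite("pics/scene6.png",im)
g=lambda i:cv2.cvtColor(i,6).astype(np.float32)[200:252,188:242]
a,b=g(cv2.imread("pics/scene5.png")),g(im)
print(cv2.phaseCorrelate(a,b,cv2.createHanningWindow(a.shape[::-1],cv2.CV_32F)),np.abs(a-b).mean(),st()[0]["contact_force"],st()[0]["grip_width"])
manip.sign_off()
```

```text
((0.015616897844672906, 0.03322923733319527), 0.9184984006345354) 2.3433049 [-0.1947 -0.4556  0.3347] 0.9981556568745116
the job is handed in; nothing more can be done
```

The pack went nose first onto the lower deck and slid up under the lips while held. It rode over the detent and I pushed it to the end stop, then let go and backed the arm clear. I handed it in at about 21 s.

**What the last checks showed**
- **Detent and stop:** the pack lifted slightly on the detent, then dropped back, which I read as the click. At the stop it gave no further travel while the push rose to about 14 N along the slope.
- **Still held after release:** its rear foot corners in the picture put it 1.4 to 2.0 mm past the nominal home point. That matches the stop contact, measured at about 1.8 mm. About 1 s later it had moved less than 0.05 pixel.
- **Bystanders:** the timer, shaker and jar shifted less than about 0.6 pixel between the first and last pictures.
- **Robot clear:** the gripper was open and the force readings were only noise.

**What went wrong or disagreed**
- **First grasp missed:** the real fingertips were about 33 mm behind the reported TCP along the tool. I saw this in a picture, corrected for it and grasped again.
- **Laying contact:** the pack met the deck harder than planned, briefly at about 64 N on the wrist, and I backed off at once.
- **Networks:** the trained networks put the seated pack roughly 2 to 7 mm lower down the slope than the corner measurement. In the last pictures one also reported the dock area as the shaker.
- **Not measured:** I did not read the detent joint directly. The click is inferred from the drop and from the pack staying put on the slick deck.

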